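# Lock up the tiles of a brazing hearth with a taper wedge

## Robot

A 7-joint arm with a two-finger parallel gripper is mounted at the origin on a cart in front of the work surface, level with it; the furniture and walls round the work are solid. World frame = base frame: x ahead of the robot, y to its left, z up, the work surface at z = 0. Lengths are in m, angles in rad, forces in N, time in s.
With the tool pointing down it reaches from about 0.425 to 1.025 m from the base axis. Payload 3.6 kg.
Tool frame: the origin (TCP) lies midway between the tips of the shut fingers; the grasp point (between the pads) lies 19 mm behind it; z points along the fingers, y is the line along which they close (so a half turn about z gives the same grasp; the last joint's range is limited). The gripper opens to 85 mm and grips with 20 to 120 N. Pads are 22 mm wide; open, the fingers measure 114 mm over their backs; the gripper's body (76 mm by 85 mm) begins 54 mm behind the grasp point. The pads swing forward as they close: fully open they stand 13 mm farther back than shut.
Start: joints at [-1.214, 0.591, 0.048, 1.609, -0.033, 0.943, -0.034], TCP at [0.316, 0.653, 0.231] pointing down, gripper open.
Joint ranges: [-2.69, 2.69], [-0.47, 2.24], [-1.27, 1.36], [0.19, 2.51], [-1.53, 4.68], [0.08, 2.07], [-3.09, 3.09]. Speed limits (rad/s): [2.57, 2.57, 3.14, 3.14, 3.14, 3.14, 3.14].

## Interface

Orientations are given as a unit quaternion [x, y, z, w].
In Python, from bench import * gives the robot as it stands. The module is installed in compiled form; this text tells all that it offers.
- The arm moves only by the tool carry_out, never from a script. Its argument "motion" is a list of rows, each a list of 7 numbers: the shift along the tool's x, y, z in m, then the turn, a rotation vector about the tool's x, y, z in degrees, then the closure in counts, from 0 (fully open) to 255 (shut). In form: [[x, y, z, rx, ry, rz, fingers], ...]. A call has 1 to 8 rows; each row shifts and turns the commanded pose from where the row before left it, along the tool's axes as they then stand; what a row does not reach is not made up. A row lasts 1/12 s, in which the tool goes at most 41.7 mm and 7.16 degrees, less where a joint would pass 70% of its speed; a pose out of reach is approached as far as the arm can. A call with a gripper value outside its range is refused whole. The fingers move at their own pace and stop on an object; "newtons" is the grip in N (left out, the last holds). Time passes only in rows, so rows that do not move let the fingers close. It gives the time, the measured TCP pose, the force, the opening and the grip force at its end, in the units of the state.
- read_state(): the state, without advancing time (a new reading comes with each control period).
- grab_frame(name): name is "side" or "top" or "wrist"; returns the picture (400x640x3 uint8, red, green, blue); there is no depth.
- get_calibration(name): a dict with "fx", "fy", "cx", "cy" (pixels), "R" (3x3) and "t" (3): a world point X has camera coordinates R X + t. Camera axes: x right, y down, z forward; pixel columns grow to the right and rows downward; lengths in m; the calibration is good to about 2 mm. A picture is of the moment at which its call begins: read the wrist's pose just before it. get_calibration takes no time and is no camera call; for the wrist camera it gives the pose at the moment of the call.
- job_done(): hands the job in; it is judged then, once.
The state is a dict: "t": time; "qpos": joint angles; "joint_velocities": joint speeds; "joint_torque": joint torques, N m; "tool_pos": TCP position; "orientation": TCP orientation; "wrist_force": force on the tool from outside, world axes, zero at the start; "torque": the same for the moment, N m; "grip_width": finger opening in m; "finger_force": force on a finger pad.
Only numpy, scipy, OpenCV 4.12 (cv2) and the standard library are available. Lean on these libraries where they do the work, as an engineer would, in place of code of your own. Each camera call takes 0.05 s, during which the arm holds its last target. There are 200 camera calls.

## Task

Three loose hearth tiles lie in a row in the steel hearth tray. Pick up the steel wedge, slide it thin end first from the tray's open front into a joint beside the middle tile that is wide enough to take it, and push it in until the row is tight: all other joints closed, the tiles pressed flush against each other and against the tray's two side walls, lying flat. Finish while holding the wedge: keep your grip and keep it pushed in, do not let go; leave the bottle, the round tin and the tape roll where they are.

Things in the scene. Friction and masses are not known exactly. Their poses are not given: they have to be found in the camera images.
- hearth: tray of dark folded steel, fixed to the bench; origin on the bench under the middle of its bed; x points to the back wall, -x to the open front (no wall or lip there), y to its left. Bed x -54..54 mm, its top 4 mm above the bench; inner faces of the side walls at y = +-100 mm, of the back wall at x = 50 mm; walls 22 mm high, lips turned 11 mm outward
- tile_1: left buff ceramic tile, 90 (x) x 60 (y) x 14 mm, 0.15 kg, loose on the bed; origin at the middle of its underside, axes about those of the tray. Starts 1 to 3 mm from the left wall; in a tight row it is at y = +70 mm in the tray
- tile_2: middle tile, same size; starts off the middle of the row: the joint on one side of it is 8 to 15 mm wide, on the other 0 to 9 mm. In a tight row it is at y = +10 mm in the tray with the wedge on its right (-y), at -10 mm with the wedge on its left (+y)
- tile_3: right tile, same size; it starts about 1 to 3 mm from the right side wall; in a tight row at y = -70 mm in the tray
- wedge: plain steel taper wedge lying on the bench, 137.5 mm long, 26 mm high, 0.16 kg; origin at the middle of the underside of its grip block, z up, x to the thin end. Thickness (y), even on both sides: grip block x -20..20 mm 21.4 mm; from x = 20 to 80 mm it narrows slowly from 21.4 to 18.6 mm, from 80 to 115 mm fast from 18.6 to 5 mm, then a round nose of 2.5 mm radius
- wedge_tip (a point): end of the wedge's nose, at its underside: x = 117.5 mm in the wedge's frame. All gaps in the row add up to 20 mm: it gets tight from where the wedge is 20 mm thick at the tiles' front edges, nose 68 mm past them, and is firm at 75 to 90 mm (push 8 to 15 N along the tray's x), its middle at y = +-30 mm in the tray. Friction of steel and tiles about 0.35
- flux_bottle: amber bottle, 47 mm wide, 135 mm high; origin under its middle; leave alone
- polish_tin: round blue tin, 66 mm wide, 26 mm high; origin under its middle; leave alone
- masking_tape: roll of masking tape lying flat, 98 mm wide, 25 mm high; origin under its middle; leave alone
There are look-alikes about, which are no part of the job. Several things have the shape of the wedge; the one meant has the colours described above.

How it is judged:
By the outcome, as a careful person would: the job done as asked, in the order asked, and still so for the second after the job is handed in, while the arm keeps its last pose, push and grip.
It also fails if it takes over 42 s, if anything falls off the work surface, if the arm or the gripper's body presses on something with over 40 N, if the wrist force passes 120 N, or if a joint passes its speed limit or range.

## Working session

There is one attempt and no reset: what is moved stays moved. The work goes in short steps, Python scripts to look and compute and a tool call to move; the robot and the scene stay as the last step left them, time stands still between calls to the robot, and variables do not carry over. Pictures are saved under pics/ and viewed, at most 10 in all, crops included, and the job is handed in when it is done.

Besides the shell and the picture viewer there is one more tool, called after ">>>" as a command line: name --pt "numbers of a row" for each row, then --argument value for the rest. carry_out: Moves the arm, as the interface text tells. Its arguments: {"type":"object","properties":{"motion":{"type":"array","items":{"type":"array","items":{"type":"number"}}},"newtons":{"type":"number"}},"required":["motion"]}

```bash
mkdir -p pics; python3 - <<'E'
from bench import *
import cv2
for n in("top","side"):
    cv2.imwrite(f"pics/{n}0.png",grab_frame(n)[:,:,::-1])
    c=get_calibration(n);print(n,c)
s=read_state();print(s)
E
```

```text
top {'fx': 386.49534869406034, 'fy': 386.49534869406034, 'cx': 318.5721169120011, 'cy': 196.36478990237043, 'R': array([[-0.01385646, -0.99977821,  0.01585942],
       [-0.99503768,  0.01222437, -0.09874504],
       [ 0.09852927, -0.01714898, -0.99498638]]), 't': array([0.16634521, 0.53507439, 1.09701029])}
side {'fx': 448.4941930585661, 'fy': 448.4941930585661, 'cx': 320.46417258836743, 'cy': 201.1748729461642, 'R': array([[-0.9789004 , -0.2035653 ,  0.01775315],
       [-0.14220928,  0.61630243, -0.77456299],
       [ 0.14673284, -0.76074469, -0.63224757]]), 't': array([ 0.56350865, -0.00255067,  1.59615668])}
{'t': 0.1, 'qpos': array([-1.21350296,  0.59203926,  0.04829976,  1.60968685, -0.03328475,
        0.94272676, -0.03368625]), 'joint_velocities': array([ 0.00051224, -0.00177288, -0.00107906, -0.0037015 , -0.00020321,
       -0.00095263, -0.00199308]), 'joint_torque': array([ 4.74872271e-03, -5.50002444e+01,  1.55310530e+00, -1.98824716e+01,
        9.67606902e-03,  3.77448756e-03, -5.43044607e-06]), 'tool_pos': array([0.31553313, 0.65190286, 0.23024927]), 'orientation': array([ 2.23440773e-01,  9.74716966e-01, -1.01404856e-03, -1.68315342e-04]), 'wrist_force': array([-1.22201415, -0.19732227,  0.15017143]), 'torque': array([-0.01701686,  0.0132158 ,  0.01730279]), 'finger_force': 0.0, 'grip_width': 0.08538263425215045}
```

View pics/top0.png

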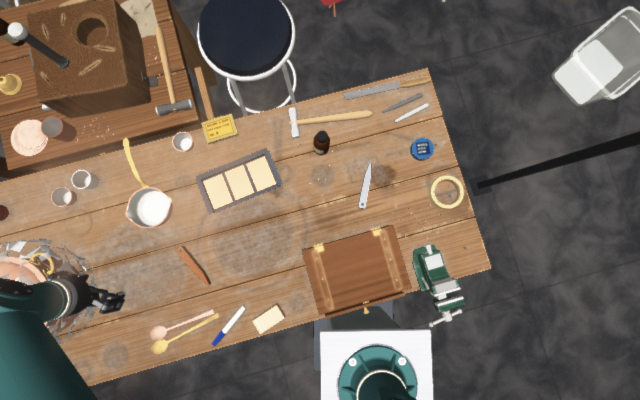

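View pics/side0.png

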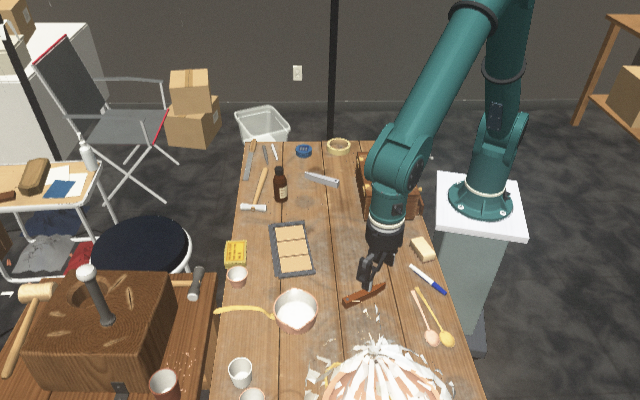

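The top view shows the tray at about (239,181), a grey wedge-like object at (366,185), a brown look-alike at (194,265), the bottle at (321,142), the tin at (422,148) and the tape at (447,192). I'll zoom in on the tray and the wedge.

```bash
cat > h.py <<'E'
import numpy as np, cv2
from bench import *
def ray(n,u,v,z=0.,c=None):
    c=c or get_calibration(n)
    R=np.array(c["R"]);t=np.array(c["t"])
    d=R.T@np.array([(u-c["cx"])/c["fx"],(v-c["cy"])/c["fy"],1]);o=-R.T@t
    return o+d*(z-o[2])/d[2]
def proj(n,X,c=None):
    c=c or get_calibration(n)
    p=np.array(c["R"])@np.array(X)+np.array(c["t"])
    return np.array([c["cx"]+c["fx"]*p[0]/p[2],c["cy"]+c["fy"]*p[1]/p[2]])
E
python3 - <<'E'
from h import *
im=cv2.imread("pics/top0.png")
a=cv2.resize(im[145:220,190:290],(800,600),interpolation=cv2.INTER_CUBIC)[:, :]
b=cv2.resize(im[75:215,340:440],None,fx=4,fy=4,interpolation=cv2.INTER_CUBIC)
a=cv2.resize(im[145:220,190:290],(400,300),interpolation=cv2.INTER_CUBIC)
o=np.zeros((560,800,3),np.uint8);o[:300,:400]=a;o[:560,400:]=b;cv2.imwrite("pics/z.png",o)
for p in [(366,185),(361,206),(370,163),(239,181)]:print(p,ray("top",*p,0.02))
E
```

```text
(366, 185) [0.56947903 0.01975681 0.02      ]
(361, 206) [0.50797547 0.0359642  0.02      ]
(370, 163) [0.63469783 0.00623955 0.02      ]
(239, 181) [0.58563098 0.39089073 0.02      ]
```

View pics/z.png

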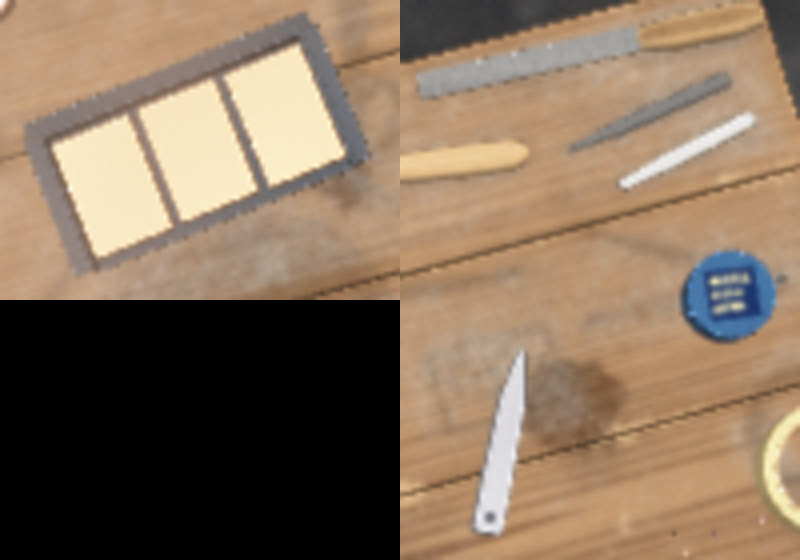

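The light steel wedge is at about (366,185) with its nose up, towards +x and slightly −y. The dark grey and white wedge shapes are look-alikes. The tray's open front faces the robot, with yaw about +20°. Next I'll plan a wrist view of the tray.

```bash
cat >> h.py <<'E'
from scipy.spatial.transform import Rotation as Ro
def yawq(yaw_deg):  # tool down, wedge x-axis direction yaw -> tool y at yaw+90
    y=np.radians(yaw_deg); ty=np.array([-np.sin(y),np.cos(y),0]); tz=np.array([0,0,-1.]); tx=np.cross(ty,tz)
    return Ro.from_matrix(np.c_[tx,ty,tz])
def plan(target,R1,n,p0=None,R0=None):
    s=read_state(); p=np.array(s["tool_pos"]) if p0 is None else p0; R=Ro.from_quat(s["orientation"]) if R0 is None else R0
    d=(R.inv()*R1).as_rotvec()
    rows=[]
    for i in range(n):
        rows.append(np.r_[R.inv().apply((np.array(target)-p)/n),np.degrees(d)/n]); R=R*Ro.from_rotvec(d/n)
    print(np.round(d*57.3,1)); print(np.round(rows,4).tolist())
E
python3 - <<'E'
from h import *
s=read_state();c=get_calibration("wrist")
R=Ro.from_quat(s["orientation"])
print("cam center in tool",R.inv().apply(-c["R"].T@c["t"]-s["tool_pos"]),"axes in tool\n",(R.inv().as_matrix()@c["R"].T).round(3),c["fx"],c["cx"],c["cy"])
f=lambda u,v,z=.018:ray("top",u,v,z)
# tray: mid outer corners
for p in [(196.5,177.5),(267.5,148),(282,184),(210,213)]:print(p,ray("top",*p,.022))
plan([.50,.36,.33],yawq(20),8)
plan([.50,.36,.33],yawq(200),8)
E
```

```text
cam center in tool [ 6.66632846e-02 -4.14239326e-05 -1.43018823e-01] axes in tool
 [[ 0.    -0.966 -0.26 ]
 [ 1.    -0.     0.001]
 [-0.001 -0.26   0.966]] 280.46254076530863 319.92742676691074 196.82227139173236
(196.5, 177.5) [0.59706471 0.51390202 0.022     ]
(267.5, 148) [0.68233785 0.30756266 0.022     ]
(282, 184) [0.57506299 0.26544868 0.022     ]
(210, 213) [0.49311916 0.47335147 0.022     ]
[ -0.1  -0.  -45.8]
[[-0.0367, -0.0228, -0.0124, -0.0143, -0.005, -5.7278], [-0.0342, -0.0264, -0.0124, -0.0143, -0.005, -5.7278], [-0.0314, -0.0296, -0.0124, -0.0143, -0.005, -5.7278], [-0.0283, -0.0326, -0.0124, -0.0143, -0.005, -5.7278], [-0.0249, -0.0353, -0.0124, -0.0143, -0.005, -5.7278], [-0.0212, -0.0376, -0.0124, -0.0143, -0.005, -5.7278], [-0.0174, -0.0395, -0.0125, -0.0143, -0.005, -5.7278], [-0.0134, -0.041, -0.0125, -0.0143, -0.005, -5.7278]]
[-0.000e+00  1.000e-01  1.342e+02]
[[-0.0367, -0.0228, -0.0124, -0.0062, 0.0177, 16.7722], [-0.0417, -0.0113, -0.0124, -0.0062, 0.0177, 16.7722], [-0.0432, 0.0012, -0.0124, -0.0062, 0.0177, 16.7722], [-0.041, 0.0136, -0.0125, -0.0062, 0.0177, 16.7722], [-0.0353, 0.0249, -0.0125, -0.0062, 0.0177, 16.7722], [-0.0266, 0.034, -0.0125, -0.0062, 0.0177, 16.7722], [-0.0157, 0.0402, -0.0125, -0.0062, 0.0177, 16.7722], [-0.0034, 0.043, -0.0125, -0.0062, 0.0177, 16.7722]]
```

```bash
python3 - <<'E'
from h import *
plan([.60,.40,.18],yawq(21),12)
E
```

```text
[ -0.1  -0.  -46.8]
[[-0.0305, -0.0086, 0.0042, -0.0095, -0.0034, -3.9019], [-0.0298, -0.0106, 0.0042, -0.0095, -0.0034, -3.9019], [-0.029, -0.0126, 0.0042, -0.0095, -0.0034, -3.9019], [-0.0281, -0.0146, 0.0042, -0.0095, -0.0034, -3.9019], [-0.0271, -0.0164, 0.0042, -0.0095, -0.0034, -3.9019], [-0.0259, -0.0183, 0.0042, -0.0095, -0.0034, -3.9019], [-0.0246, -0.02, 0.0042, -0.0095, -0.0034, -3.9019], [-0.0232, -0.0216, 0.0042, -0.0095, -0.0034, -3.9019], [-0.0216, -0.0231, 0.0042, -0.0095, -0.0034, -3.9019], [-0.02, -0.0245, 0.0042, -0.0095, -0.0034, -3.9019], [-0.0183, -0.0258, 0.0042, -0.0095, -0.0034, -3.9019], [-0.0165, -0.027, 0.0042, -0.0095, -0.0034, -3.9019]]
```

>>> carry_out --pt "-0.03 -0.009 0.002 0 0 -4 0" --pt "-0.03 -0.011 0.002 0 0 -4 0" --pt "-0.029 -0.013 0.003 0 0 -4 0" --pt "-0.028 -0.015 0.004 0 0 -4 0" --pt "-0.027 -0.016 0.004 0 0 -4 0" --pt "-0.026 -0.018 0.004 0 0 -4 0" --pt "-0.025 -0.02 0.005 0 0 -4 0" --pt "-0.023 -0.022 0.005 0 0 -4 0"

```text
t: 0.77
tool_pos: [0.5069, 0.4834, 0.2017]
orientation: [-0.056, 0.998, -0.0, -0.0]
wrist_force: [0.4, -1.1, 0.6]
grip_width: 0.0853
finger_force: 0.0
```

>>> carry_out --pt "-0.022 -0.023 0.005 0 0 -4 0" --pt "-0.02 -0.0245 0.006 0 0 -4 0" --pt "-0.018 -0.026 0.006 0 0 -4 0" --pt "-0.016 -0.027 0.006 0 0 -3 0" --pt "0 0 0 0 0 0 0" --pt "0 0 0 0 0 0 0"

```text
t: 1.27
tool_pos: [0.604, 0.3981, 0.1779]
orientation: [-0.18, 0.984, -0.001, -0.001]
wrist_force: [-1.3, 0.2, 0.6]
grip_width: 0.0852
finger_force: 0.0
```

```bash
python3 - <<'E'
from h import *
s=read_state();print(s["t"],s["tool_pos"],s["orientation"],s["qpos"].round(2))
c=get_calibration("wrist");im=grab_frame("wrist")[:,:,::-1].copy();cv2.imwrite("pics/w1.png",im)
import pickle;pickle.dump(c,open("w1.pkl","wb"))
plan([.57,.035,.18],yawq(-13),10)
E
```

```text
1.2667 [0.60395171 0.39811319 0.17794667] [-1.80469305e-01  9.83579501e-01 -1.34615625e-03 -6.19200444e-04] [-0.55  0.65 -0.16  1.64  0.13  0.86  1.18]
[-0.  -0.1 34. ]
[[0.0161, -0.033, -0.0001, -0.0033, -0.0081, 3.4009], [0.0141, -0.0339, -0.0001, -0.0033, -0.0081, 3.4009], [0.0121, -0.0347, -0.0001, -0.0033, -0.0081, 3.4009], [0.01, -0.0354, -0.0001, -0.0033, -0.0081, 3.4009], [0.0079, -0.0359, -0.0001, -0.0033, -0.0081, 3.4009], [0.0058, -0.0363, -0.0001, -0.0033, -0.0081, 3.4009], [0.0036, -0.0366, -0.0001, -0.0033, -0.0081, 3.4009], [0.0014, -0.0367, -0.0001, -0.0033, -0.0081, 3.4009], [-0.0008, -0.0367, -0.0001, -0.0033, -0.0081, 3.4009], [-0.0029, -0.0366, -0.0002, -0.0033, -0.0081, 3.4009]]
```

View pics/w1.png

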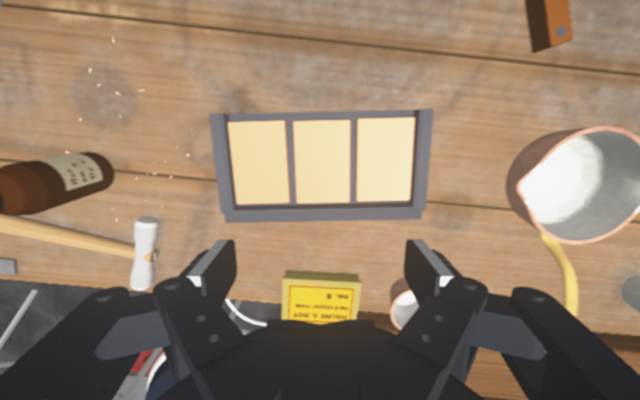

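The wrist view shows the tray. Tile_3 is at about u 258, tile_2 at 322 and tile_1 at 386. The joints are at u≈291 (tile_2/tile_3) and u≈353 (tile_1/tile_2), and the tiles' front edges are at v≈119. I'll rectify the view to get sub-pixel edges.

```bash
python3 - <<'E'
from h import *
import pickle
c=pickle.load(open("w1.pkl","rb"));im=cv2.imread("pics/w1.png")
hsv=cv2.cvtColor(im,cv2.COLOR_BGR2HSV)
m=((im[:,:,2]>190)&(hsv[:,:,1]>40)).astype(np.uint8); 
m[:, :215]=0;m[:,430:]=0;m[:105]=0;m[215:]=0
n,l,st,ce=cv2.connectedComponentsWithStats(m)
for i in range(1,n):
    if st[i,4]<1500: continue
    cnt=cv2.findContours((l==i).astype(np.uint8),0,2)[0][0][:,0]
    P=np.array([ray("w",u,v,.018,c)[:2] for u,v in cnt]).astype(np.float32)*1000
    r=cv2.minAreaRect(P);print("tile",np.round(r[0],1),np.round(r[1],1),round(r[2],1))
# profiles: rectify, tray yaw guess 21
for yaw in (20,21,22,):
    a=np.radians(yaw);ex=np.array([np.cos(a),np.sin(a)]);ey=np.array([-ex[1],ex[0]]);o=np.array([.585,.390])
    g=np.arange(-.125,.125,.0005);sh=[]
    for x in (-.03,0,.03):
        px=np.array([[proj("w",[*(o+ex*xx+ey*y),.018],c) for y in g] for xx in np.arange(x-.004,x+.0041,.002)]).astype(np.float32)
        p=cv2.remap(im[:,:,2].astype(np.float32),px[...,0],px[...,1],cv2.INTER_LINEAR).mean(0)
        d=np.gradient(p);e=[]
        k=np.where((p[1:]>165)!=(p[:-1]>165))[0];e=[round(1000*(g[j]+.0005*(165-p[j])/(p[j+1]-p[j])),1) for j in k]
        print(yaw,x,e)
    
E
```

```text
tile [555.6 454.5] [90.4 60.5] 22.2
tile [606.5 329.6] [90.1 60.2] 22.5
tile [581.6 392.7] [90.2 60.6] 22.0
20 -0.03 [np.float64(-114.6), np.float64(-96.0), np.float64(-34.6), np.float64(-28.2), np.float64(33.6), np.float64(39.1), np.float64(100.4), np.float64(118.6)]
20 0 [np.float64(-114.4), np.float64(-94.8), np.float64(-33.2), np.float64(-27.3), np.float64(34.8), np.float64(39.9), np.float64(101.6), np.float64(119.5)]
20 0.03 [np.float64(-112.6), np.float64(-93.5), np.float64(-31.9), np.float64(-26.2), np.float64(35.9), np.float64(41.0), np.float64(102.8), np.float64(120.7)]
21 -0.03 [np.float64(-114.0), np.float64(-95.5), np.float64(-34.1), np.float64(-27.7), np.float64(34.1), np.float64(39.6), np.float64(100.9), np.float64(119.1)]
21 0 [np.float64(-114.3), np.float64(-94.8), np.float64(-33.2), np.float64(-27.3), np.float64(34.8), np.float64(39.9), np.float64(101.6), np.float64(119.5)]
21 0.03 [np.float64(-113.0), np.float64(-94.0), np.float64(-32.4), np.float64(-26.8), np.float64(35.3), np.float64(40.5), np.float64(102.2), np.float64(120.1)]
22 -0.03 [np.float64(-113.5), np.float64(-94.9), np.float64(-33.5), np.float64(-27.1), np.float64(34.7), np.float64(40.1), np.float64(101.4), np.float64(119.7)]
22 0 [np.float64(-114.3), np.float64(-94.8), np.float64(-33.2), np.float64(-27.3), np.float64(34.8), np.float64(39.9), np.float64(101.5), np.float64(119.5)]
22 0.03 [np.float64(-113.5), np.float64(-94.5), np.float64(-33.0), np.float64(-27.3), np.float64(34.8), np.float64(39.9), np.float64(101.7), np.float64(119.5)]
```

The tiles measure 60.2–60.6 mm wide, and the tray yaw is about 22°. The joint between tile_2 and tile_3 (right) is about 7.8 mm and the left one about 7.0 mm, so I'll use the right joint. Now I'll look at the wedge.

>>> carry_out --pt "0.016 -0.033 -0.007 0 0 3.4 0" --pt "0.014 -0.034 -0.007 0 0 3.4 0" --pt "0.012 -0.035 -0.007 0 0 3.4 0" --pt "0.01 -0.035 0 0 0 3.4 0" --pt "0.008 -0.036 0 0 0 3.4 0" --pt "0.005 -0.036 0 0 0 3.4 0" --pt "0.002 -0.037 0 0 0 3.4 0" --pt "-0.001 -0.037 0.005 0 0 3.4 0"

```text
t: 1.98
tool_pos: [0.5813, 0.1102, 0.1965]
orientation: [0.052, 0.999, 0.001, 0.001]
wrist_force: [0.4, -1.0, 0.1]
grip_width: 0.0852
finger_force: 0.0
```

>>> carry_out --pt "-0.003 -0.037 0.01 0 0 3.4 0" --pt "-0.005 -0.037 0.015 0 0 3.4 0" --pt "0 0 0.03 0 0 0 0" --pt "0 0 0 0 0 0 0" --pt "0 0 0 0 0 0 0"

```text
t: 2.4
tool_pos: [0.5785, 0.0365, 0.1396]
orientation: [0.111, 0.994, 0.0, -0.002]
wrist_force: [-0.7, 1.2, -0.8]
grip_width: 0.0855
finger_force: 0.0
```

```bash
python3 - <<'E'
from h import *
s=read_state();print(s["t"],s["tool_pos"],s["orientation"],s["qpos"].round(2))
c=get_calibration("wrist");im=grab_frame("wrist")[:,:,::-1].copy();cv2.imwrite("pics/w2.png",im)
import pickle;pickle.dump(c,open("w2.pkl","wb"))
E
```

```text
2.4 [0.57853225 0.03645909 0.13959264] [ 1.10531064e-01  9.93871258e-01  3.46128512e-04 -1.63929729e-03] [-0.13  0.53 -0.01  2.01  0.    0.6   1.2 ]
```

View pics/w2.png

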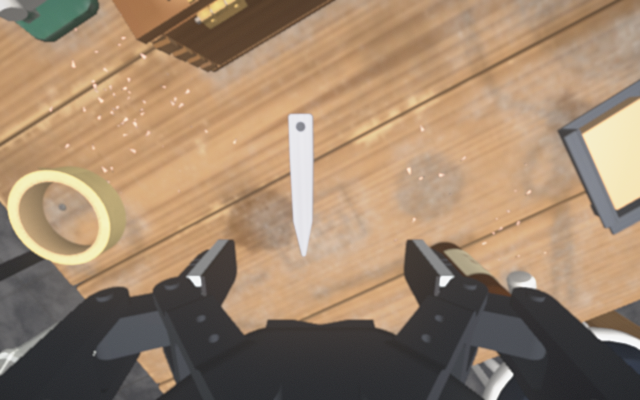

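The wrist view shows the light steel wedge, with its block end at (300,115) and nose at (304,255). The box is behind the block end, and the tape is off at the left. Now to segment the wedge.

```bash
python3 - <<'E'
from h import *
import pickle
c=pickle.load(open("w2.pkl","rb"));im=cv2.imread("pics/w2.png")
hsv=cv2.cvtColor(im,cv2.COLOR_BGR2HSV)
m=((hsv[:,:,1]<40)&(im[:,:,0]>140)).astype(np.uint8);m[:,:270]=0;m[:,340:]=0;m[:100]=0;m[262:]=0
n,l,st,ce=cv2.connectedComponentsWithStats(m);i=1+st[1:,4].argmax();print(st[i])
ys,xs=np.where(l==i)
P=np.array([ray("w",u,v,.026,c)[:2] for u,v in zip(xs,ys)])*1000
# axis via row midpoints in the constant/slow part
mid=np.array([ray("w",xs[ys==v].mean(),v,.026,c)[:2] for v in range(ys.min()+4,ys.min()+90)])*1000
vx,vy,x0,y0=cv2.fitLine(mid.astype(np.float32),2,0,.01,.01).ravel()
if vx<0:vx,vy=-vx,-vy
d=np.array([vx,vy]);s=(P-[x0,y0])@d;w=(P-[x0,y0])@[-vy,vx]
print("yaw",np.degrees(np.arctan2(vy,vx)),"len",s.min(),s.max(),s.max()-s.min())
b=s<s.min()+35;print("width",w[b].min(),w[b].max())
tail=np.array([x0,y0])+d*s.min();nose=np.array([x0,y0])+d*s.max();print(tail,nose)
org=(tail+20*d+nose-117.5*d)/2;print("origin",org)
yaw=np.degrees(np.arctan2(vy,vx))
plan([*org/1000,.004],yawq(yaw),6)
E
```

```text
[ 288  114   26  143 2880]
yaw -12.347368 len -41.43182934951908 95.39655034105537 136.82837969057445
width -10.814046064904442 10.572085192143648
[503.44046632  35.95022202] [637.1038833    6.69110326]
origin [522.649806   31.7452692]
[ 0.1 -0.  -0.3]
[[0.0091, -0.003, 0.0228, 0.0155, -0.005, -0.0439], [0.0091, -0.003, 0.0228, 0.0155, -0.005, -0.0439], [0.0091, -0.003, 0.0228, 0.0155, -0.005, -0.0439], [0.0091, -0.003, 0.0228, 0.0155, -0.005, -0.0439], [0.0091, -0.003, 0.0228, 0.0155, -0.005, -0.0439], [0.0091, -0.003, 0.0228, 0.0155, -0.005, -0.0439]]
```

>>> carry_out --pt "0.018 -0.006 0.015 0 0 -0.3 0" --pt "0.018 -0.006 0.02 0 0 0 0" --pt "0.0186 -0.006 0.03 0 0 0 0" --pt "0 0 0.03 0 0 0 0" --pt "0 0 0.03 0 0 0 0" --pt "0 0 0.011 0 0 0 0" --pt "0 0 0 0 0 0 0" --pt "0 0 0 0 0 0 0"

```text
t: 3.12
tool_pos: [0.524, 0.0303, 0.0052]
orientation: [0.108, 0.994, 0.001, 0.001]
wrist_force: [-0.7, 0.8, 0.7]
grip_width: 0.0854
finger_force: 0.0
```

>>> carry_out --pt "0 0 0 0 0 0 120" --pt "0 0 0 0 0 0 180" --pt "0 0 0 0 0 0 255" --pt "0 0 0 0 0 0 255" --pt "0 0 0 0 0 0 255" --pt "0 0 0 0 0 0 255" --pt "0 0 0 0 0 0 255" --pt "0 0 0 0 0 0 255" --newtons 100

```text
t: 3.78
tool_pos: [0.5232, 0.0287, 0.0052]
orientation: [0.109, 0.994, 0.0, 0.0]
wrist_force: [-1.5, 0.2, 7.3]
grip_width: 0.0196
finger_force: 97.9
```

```bash
python3 - <<'E'
from h import *
s=read_state();R=Ro.from_quat(s["orientation"]);print(s["t"],s["tool_pos"],R.as_matrix().round(4),s["qpos"].round(2))
plan(s["tool_pos"]+[0,0,.075],R,3)
# prealign pose: tip at 35mm before tile fronts
a=np.radians(22.2);ex=np.array([np.cos(a),np.sin(a)]);ey=np.array([-ex[1],ex[0]])
print(ex,ey)
t2=np.array([.5816,.3927]);t3=np.array([.6065,.3296]);g=(t2+t3)/2-.045*ex;print("joint front",g)
tgt=g-ex*(.1175+.035)
plan([*tgt,.08],yawq(22.2),11,p0=s["tool_pos"]+[0,0,.075],R0=R)
E
```

```text
3.7833 [0.52319304 0.0287255  0.00524556] [[-9.762e-01  2.170e-01  1.000e-03]
 [ 2.170e-01  9.762e-01  1.000e-04]
 [-1.000e-03  3.000e-04 -1.000e+00]] [-0.14  0.72 -0.01  2.18  0.02  0.24  1.19]
[0. 0. 0.]
[[-0.0, 0.0, -0.025, 0.0, 0.0, 0.0], [-0.0, 0.0, -0.025, 0.0, 0.0, 0.0], [-0.0, 0.0, -0.025, 0.0, 0.0, 0.0]]
[0.92587058 0.37784079] [-0.37784079  0.92587058]
joint front [0.55238582 0.34414716]
[  0.    0.1 -34.7]
[[0.015, 0.0207, 0.0, 0.0003, 0.0054, -3.1573], [0.0139, 0.0215, 0.0, 0.0003, 0.0054, -3.1573], [0.0127, 0.0222, 0.0, 0.0003, 0.0054, -3.1573], [0.0114, 0.0229, 0.0, 0.0003, 0.0054, -3.1573], [0.0101, 0.0235, 0.0, 0.0003, 0.0054, -3.1573], [0.0088, 0.024, 0.0, 0.0003, 0.0054, -3.1573], [0.0075, 0.0244, 0.0, 0.0003, 0.0054, -3.1573], [0.0061, 0.0248, 0.0, 0.0003, 0.0054, -3.1573], [0.0048, 0.0251, 0.0, 0.0003, 0.0054, -3.1573], [0.0034, 0.0253, 0.0, 0.0003, 0.0054, -3.1573], [0.002, 0.0255, 0.0, 0.0003, 0.0054, -3.1573]]
```

```bash
python3 - <<'E'
from h import *
import pickle
c=pickle.load(open("w1.pkl","rb"));c2=pickle.load(open("w2.pkl","rb"))
print("bottle",ray("top",321,138,.13),ray("w",95,170,.01,c))
print("box far-left corner",ray("top",304,250,.08),"right",ray("top",388,227,.08))
print([ray("w",215,70,z,c2) for z in (0,.08)])
s=read_state();R=Ro.from_quat(s["orientation"])
plan([.50,.30,.10],yawq(22.2),10,p0=s["tool_pos"]+[0,0,.095],R0=R)
E
```

```text
bottle [0.68339304 0.15248615 0.13      ] [0.68056012 0.15823834 0.01      ]
box far-left corner [0.38557632 0.20197749 0.08      ] right [ 0.44486605 -0.02928294  0.08      ]
[array([ 0.44690272, -0.03339465,  0.        ]), array([ 0.46587814, -0.00950337,  0.08      ])]
[  0.    0.1 -34.7]
[[0.0081, 0.026, 0.0, 0.0003, 0.0059, -3.473], [0.0066, 0.0264, 0.0, 0.0003, 0.0059, -3.473], [0.0049, 0.0268, 0.0, 0.0003, 0.0059, -3.473], [0.0033, 0.027, 0.0, 0.0003, 0.0059, -3.473], [0.0017, 0.0272, 0.0, 0.0003, 0.0059, -3.473], [0.0, 0.0272, 0.0, 0.0003, 0.0059, -3.473], [-0.0016, 0.0272, 0.0, 0.0003, 0.0059, -3.473], [-0.0033, 0.027, 0.0, 0.0003, 0.0059, -3.473], [-0.0049, 0.0268, 0.0, 0.0003, 0.0059, -3.473], [-0.0065, 0.0264, 0.0, 0.0003, 0.0059, -3.473]]
```

>>> carry_out --pt "0 0 -0.02 0 0 0 255" --pt "0 0 -0.025 0 0 0 255" --pt "0 0 -0.025 0 0 0 255" --pt "0 0 -0.025 0 0 0 255"

```text
t: 4.12
tool_pos: [0.522, 0.0285, 0.1]
orientation: [0.109, 0.994, -0.0, -0.001]
wrist_force: [0.3, 0.4, -1.1]
grip_width: 0.0193
finger_force: 97.9
```

>>> carry_out --pt "0.008 0.026 0 0 0 -3.5 255" --pt "0.007 0.026 0 0 0 -3.5 255" --pt "0.005 0.027 0 0 0 -3.5 255" --pt "0.003 0.027 0 0 0 -3.5 255" --pt "0.002 0.027 0 0 0 -3.5 255" --pt "0 0.027 0 0 0 -3.5 255" --pt "-0.002 0.027 0 0 0 -3.5 255" --pt "-0.003 0.027 0 0 0 -3.5 255"

```text
t: 4.78
tool_pos: [0.5031, 0.2458, 0.0992]
orientation: [-0.136, 0.991, -0.0, -0.0]
wrist_force: [0.4, 0.0, -1.0]
grip_width: 0.0197
finger_force: 97.8
```

>>> carry_out --pt "0.008 0.027 0 0 0 -3.5 255" --pt "0.03 0.026 0 0 0 -3.2 255" --pt "0.03 0 0 0 0 0 255" --pt "0 0 0 0 0 0 255" --pt "0 0 0 0 0 0 255"

```text
t: 5.2
tool_pos: [0.4211, 0.271, 0.0989]
orientation: [-0.193, 0.981, -0.001, -0.002]
wrist_force: [0.2, 0.1, -1.4]
grip_width: 0.0195
finger_force: 98.0
```

```bash
python3 - <<'E'
from h import *
s=read_state();print(s["t"],s["tool_pos"],s["orientation"],s["qpos"].round(2))
c=get_calibration("wrist");im=grab_frame("wrist")[:,:,::-1].copy();cv2.imwrite("pics/w3.png",im)
import pickle;pickle.dump(c,open("w3.pkl","wb"))
plan([.4115,.2866,.03],yawq(22.2),4)
E
```

```text
5.2 [0.42113866 0.27104713 0.09891631] [-1.93341355e-01  9.81129406e-01 -9.53751333e-04 -1.81643092e-03] [-0.57  0.53 -0.12  2.2   0.15  0.43  1.15]
[-0. -0. -0.]
[[0.0014, 0.0046, 0.0173, -0.0072, -0.0093, -0.0014], [0.0014, 0.0046, 0.0173, -0.0072, -0.0093, -0.0014], [0.0014, 0.0046, 0.0173, -0.0072, -0.0093, -0.0014], [0.0014, 0.0046, 0.0173, -0.0072, -0.0093, -0.0014]]
```

View pics/w3.png

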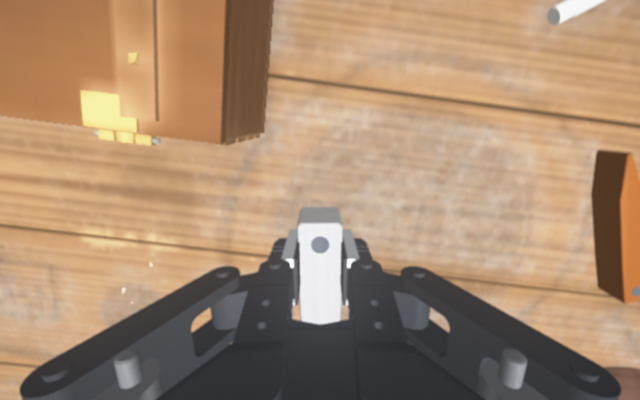

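The wrist view shows the wedge held centred, with the block at u 300–341 and its middle at 320.5, which matches cx. The gripper hides the nose. I'll lower to insertion height in front of the tray, then check nose against joint with the top camera.

>>> carry_out --pt "0.001 0.005 0.02 0 0 0 255" --pt "0.001 0.005 0.025 0 0 0 255" --pt "0.001 0.005 0.025 0 0 0 255" --pt "0.001 0.004 0.017 0 0 0 255" --pt "0 0 0 0 0 0 255" --pt "0 0 0 0 0 0 255"

```text
t: 5.75
tool_pos: [0.4141, 0.2882, 0.0117]
orientation: [-0.192, 0.981, -0.0, -0.0]
wrist_force: [0.3, -0.3, -0.5]
grip_width: 0.0194
finger_force: 98.1
```

```bash
python3 - <<'E'
from h import *
s=read_state();print(s["t"],s["tool_pos"],Ro.from_quat(s["orientation"]).as_matrix().round(4).tolist(),s["wrist_force"])
ims=np.mean([grab_frame("top").astype(float) for _ in range(3)],0)[:,:,::-1].astype(np.uint8);cv2.imwrite("pics/t4.png",ims)
cv2.imwrite("pics/t4z.png",cv2.resize(ims[145:245,190:290],(600,600),interpolation=cv2.INTER_CUBIC))
E
```

```text
5.75 [0.41413836 0.28817988 0.01171821] [[-0.9264, -0.3766, -0.0002], [-0.3766, 0.9264, -0.0009], [0.0006, -0.0007, -1.0]] [ 0.28904779 -0.33592028 -0.50945288]
```

View pics/t4z.png

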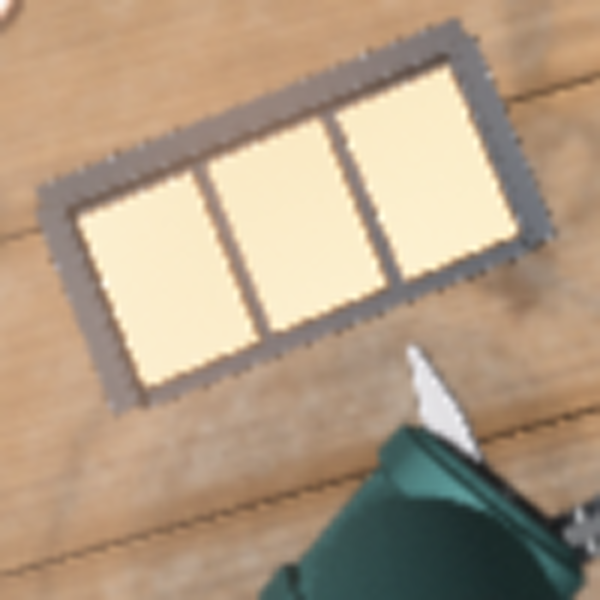

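The zoomed view shows the nose tip at about (409,347) and the joint from about (330,118) to (394,280), so the nose looks a few mm left of the joint. Here are the numbers.

```bash
python3 - <<'E'
from h import *
im=cv2.imread("pics/t4.png")
a=np.radians(22.2);ex=np.array([np.cos(a),np.sin(a)]);ey=np.array([-ex[1],ex[0]]);o=np.array([.58105,.39205])
def prof(xs,g,z,ch):
    px=np.array([[proj("top",[*(o+ex*x+ey*y),z]) for y in g] for x in xs]).astype(np.float32)
    return cv2.remap(ch,px[...,0],px[...,1],cv2.INTER_LINEAR)
g=np.arange(-.11,.11,.0005);r=im[:,:,2].astype(np.float32);sat=cv2.cvtColor(im,cv2.COLOR_BGR2HSV)[:,:,1].astype(np.float32)
for x in (-.03,-.015,0,.015,.03):
    p=prof([x-.004,x,x+.004],g,.018,r).mean(0)
    m=(g>-.05)&(g<-.01);w=np.clip(230-p[m],0,None);m2=(g<.05)&(g>.01);w2=np.clip(230-p[m2],0,None)
    print("joint R",x,(1000*(g[m]*w).sum()/w.sum()).round(2),"L",(1000*(g[m2]*w2).sum()/w2.sum()).round(2), "area",w.sum().round(),w2.sum().round())
g=np.arange(-.06,0,.0005)
for x in np.arange(-.13,-.06,.004):
    p=prof([x],g,.0325,sat)[0];b=np.median(p);w=np.clip(b-25-p,0,None)
    if w.sum()>20:print("wedge",round(x*1000),(1000*(g*w).sum()/w.sum()).round(2),w.sum())
s=read_state();d=s["tool_pos"][:2]-o;print("tcp in tray",1000*d@ex,1000*d@ey)
E
```

```text
joint R -0.03 -35.22 L 32.48 area 1355.0 929.0
joint R -0.015 -35.14 L 32.38 area 1219.0 859.0Traceback (most recent call last):
  File "<stdin>", line 9, in <module>
  File "<stdin>", line 5, in prof
  File "h.py", line 9, in proj
    c=c or get_calibration(n)
           ~~~~~~~~~~~~~~~^^^
ValueError: time passes only in moves, steps and waits
```

```bash
cat > m.py <<'E'
from h import *
C=get_calibration("top")
a=np.radians(22.2);ex=np.array([np.cos(a),np.sin(a)]);ey=np.array([-ex[1],ex[0]]);o=np.array([.58105,.39205])
def prof(xs,g,z,ch):
    px=np.array([[proj("top",[*(o+ex*x+ey*y),z],C) for y in g] for x in xs]).astype(np.float32)
    return cv2.remap(ch,px[...,0],px[...,1],cv2.INTER_LINEAR)
def meas(im,x0=-.13,x1=-.06):
    g=np.arange(-.11,.11,.0005);r=im[:,:,2].astype(np.float32);sat=cv2.cvtColor(im,cv2.COLOR_BGR2HSV)[:,:,1].astype(np.float32)
    for x in (-.03,0,.03):
        p=prof([x-.004,x,x+.004],g,.018,r).mean(0)
        m=(g>-.05)&(g<-.01);w=np.clip(230-p[m],0,None);m2=(g<.05)&(g>.01);w2=np.clip(230-p[m2],0,None)
        print("joint R",x,(1000*(g[m]*w).sum()/w.sum()).round(2),"L",(1000*(g[m2]*w2).sum()/w2.sum()).round(2), "area",w.sum().round(),w2.sum().round())
    g=np.arange(-.06,0,.0005)
    for x in np.arange(x0,x1,.005):
        p=prof([x],g,.0325,sat)[0];b=np.median(p);w=np.clip(b-25-p,0,None)
        if w.sum()>20:print("wedge",round(x*1000),(1000*(g*w).sum()/w.sum()).round(2),w.sum().round())
    s=read_state();d=s["tool_pos"][:2]-o;print("tcp in tray",1000*d@ex,1000*d@ey)
E
python3 - <<'E'
from m import *
meas(cv2.imread("pics/t4.png"))
E
```

```text
joint R -0.03 -35.22 L 32.48 area 1355.0 929.0
joint R 0 -35.27 L 32.27 area 1173.0 825.0
joint R 0.03 -35.38 L 32.12 area 1016.0 797.0
wedge -130 -36.54 1599.0
wedge -125 -35.07 1758.0
wedge -120 -33.75 1792.0
wedge -115 -32.41 737.0
wedge -110 -32.27 964.0
wedge -105 -32.42 793.0
wedge -100 -32.46 712.0
wedge -95 -32.08 683.0
wedge -90 -32.31 596.0
wedge -85 -32.24 406.0
wedge -80 -31.96 370.0
tcp in tray -193.0289189702086 -33.07317443698863
```

The top camera puts the nose at −32.3 and the joint at −35.3 in the same frame. I'll shift 2.7 mm right, advance to just before the joint and recheck.

>>> carry_out --pt "0 -0.0027 0 0 0 0 255" --pt "-0.008 0 0 0 0 0 255" --pt "-0.008 0 0 0 0 0 255" --pt "-0.004 0 0 0 0 0 255" --pt "0 0 0 0 0 0 255" --pt "0 0 0 0 0 0 255"

```text
t: 6.4
tool_pos: [0.4335, 0.2937, 0.0125]
orientation: [-0.192, 0.981, 0.0, 0.0]
wrist_force: [0.2, 0.1, -1.2]
grip_width: 0.0191
finger_force: 98.1
```

```bash
python3 - <<'E'
from m import *
im=np.mean([grab_frame("top").astype(float) for _ in range(3)],0)[:,:,::-1].astype(np.uint8);cv2.imwrite("pics/t5.png",im)
meas(im,-.1,-.04)
E
```

```text
joint R -0.03 -35.24 L 32.48 area 1357.0 936.0
joint R 0 -35.27 L 32.27 area 1181.0 828.0
joint R 0.03 -35.37 L 32.11 area 1026.0 803.0
wedge -100 -38.27 1075.0
wedge -95 -35.68 1196.0
wedge -90 -34.27 615.0
wedge -85 -34.36 577.0
wedge -80 -34.75 834.0
wedge -75 -34.17 759.0
wedge -70 -34.43 590.0
wedge -65 -34.46 401.0
wedge -60 -33.59 274.0
wedge -45 -37.07 216.0
tcp in tray -175.06554395675641 -35.309781483696106
```

>>> carry_out --pt "-0.006 -0.0005 0 0 0 0 255" --pt "-0.006 0 0 0 0 0 255" --pt "-0.005 0 0 0 0 0 255" --pt "-0.004 0 0 0 0 0 255" --pt "-0.004 0 0 0 0 0 255" --pt "0 0 0 0 0 0 255" --pt "0 0 0 0 0 0 255"

```text
t: 7.13
tool_pos: [0.4564, 0.3025, 0.0123]
orientation: [-0.192, 0.981, 0.0, 0.0]
wrist_force: [0.8, 0.3, -1.3]
grip_width: 0.0192
finger_force: 98.1
```

```bash
python3 - <<'E'
from m import *
im=grab_frame("top")[:,:,::-1].copy();cv2.imwrite("pics/t6.png",im)
cv2.imwrite("pics/t6z.png",cv2.resize(im[145:220,190:290],(600,450),interpolation=cv2.INTER_CUBIC))
s=read_state();d=s["tool_pos"][:2]-o;print("tcp in tray",1000*d@ex,1000*d@ey,s["wrist_force"],s["torque"])
E
```

```text
tcp in tray -149.60450981208535 -35.80121492560963 [ 0.03931912  0.60224193 -2.80808517] [-0.02788973  0.03331941  0.03053835]
```

View pics/t6z.png

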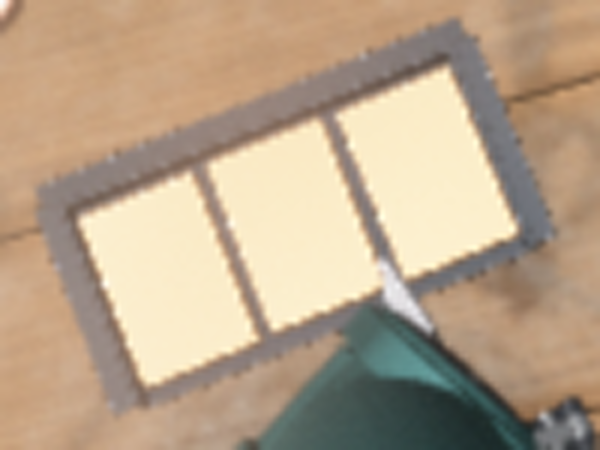

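The nose has entered the right joint, at zoom (385,265), about 12 mm past the tile fronts with almost no force. I'll continue, drifting left (+y) as the joint widens.

>>> carry_out --pt "-0.0035 0 0 0 0 0 255" --pt "-0.004 0 0 0 0 0 255" --pt "-0.004 0.0003 0 0 0 0 255" --pt "-0.004 0.0007 0 0 0 0 255" --pt "-0.004 0.0007 0 0 0 0 255" --pt "-0.004 0.0007 0 0 0 0 255" --pt "0 0 0 0 0 0 255"

```text
t: 7.77
tool_pos: [0.4783, 0.3143, 0.0124]
orientation: [-0.192, 0.981, 0.0, 0.001]
wrist_force: [0.7, 0.5, -1.8]
grip_width: 0.019
finger_force: 98.0
```

```bash
cat > f.py <<'E'
from m import *
s=read_state();d=s["tool_pos"][:2]-o;R=Ro.from_quat(s["orientation"])
print(s["t"],"tcp in tray",(1000*d@ex).round(1),(1000*d@ey).round(1),"z",s["tool_pos"][2].round(4),"F tray",(s["wrist_force"][:2]@ex).round(2),(s["wrist_force"][:2]@ey).round(2),s["wrist_force"][2].round(2),"M",s["torque"].round(2),"yaw",np.degrees(np.arctan2(-R.as_matrix()[1,0],-R.as_matrix()[0,0])).round(2),s["grip_width"],s["finger_force"])
E
python3 f.py
```

```text
7.7667 tcp in tray -124.5 -33.1 z 0.0124 F tray 0.85 0.14 -1.83 M [-0.02  0.02 -0.03] yaw 22.16 0.019008724142700485 98.0481505393982
```

>>> carry_out --pt "-0.004 0.0003 0 0 0 0 255" --pt "-0.004 0.0003 0 0 0 0 255" --pt "-0.004 0.0002 0 0 0 0 255" --pt "-0.004 0.0002 0 0 0 0 255" --pt "-0.004 0 0 0 0 0 255" --pt "0 0 0 0 0 0 255" --pt "0 0 0 0 0 0 255"

```text
t: 8.35
tool_pos: [0.496, 0.3222, 0.0124]
orientation: [-0.192, 0.981, 0.0, 0.001]
wrist_force: [-0.6, -0.7, -1.7]
grip_width: 0.0195
finger_force: 98.0
```

```bash
python3 f.py;python3 - <<'E'
from m import *
im=grab_frame("top")[:,:,::-1].copy();cv2.imwrite("pics/t7.png",im)
cv2.imwrite("pics/t7z.png",cv2.resize(im[145:220,190:290],(800,600),interpolation=cv2.INTER_CUBIC))
E
```

```text
8.35 tcp in tray -105.1 -32.6 z 0.0124 F tray -0.77 -0.41 -1.67 M [-0.18 -0.06 -0.12] yaw 22.14 0.01949171071113682 97.98266530036926
```

View pics/t7z.png

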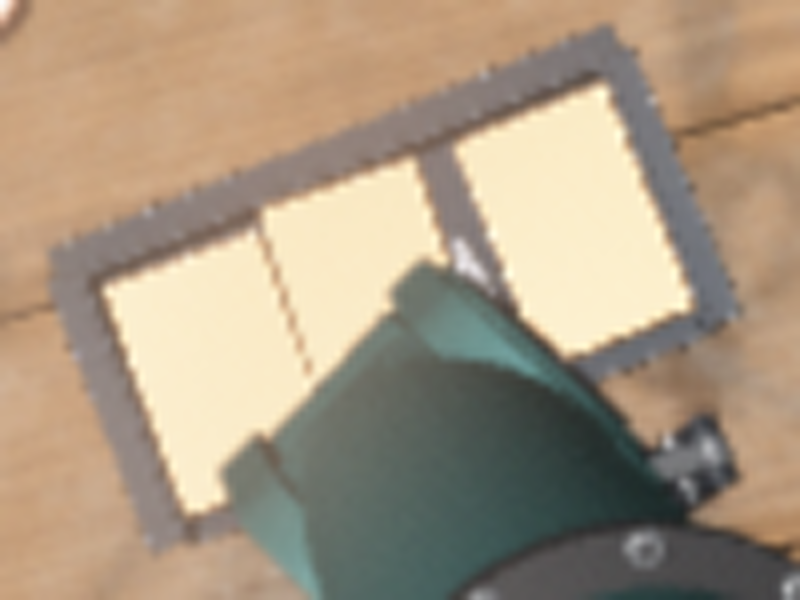

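The left joint is nearly closed (hairline at (285,300)) and tile_3 is to the right. Pushing on in smaller steps.

>>> carry_out --pt "-0.003 0 0 0 0 0 255" --pt "-0.003 0 0 0 0 0 255" --pt "-0.003 0 0 0 0 0 255" --pt "-0.002 0 0 0 0 0 255" --pt "0 0 0 0 0 0 255" --pt "0 0 0 0 0 0 255"

```text
t: 8.9
tool_pos: [0.5052, 0.3261, 0.0122]
orientation: [-0.192, 0.981, -0.0, -0.0]
wrist_force: [-0.4, -1.6, -2.2]
grip_width: 0.0195
finger_force: 97.9
```

```bash
python3 f.py
```

```text
8.9 tcp in tray -95.2 -32.4 z 0.0122 F tray -1.0 -1.36 -2.17 M [-0.35  0.21 -0.11] yaw 22.17 0.019489806524604386 97.93191075325012
```

>>> carry_out --pt "-0.003 0 0 0 0 0 255" --pt "-0.003 0 0 0 0 0 255" --pt "-0.003 0 0 0 0 0 255" --pt "0 0 0 0 0 0 255" --pt "0 0 0 0 0 0 255"

```text
t: 9.32
tool_pos: [0.5133, 0.3296, 0.0121]
orientation: [-0.192, 0.981, -0.0, -0.0]
wrist_force: [-2.4, -2.1, -3.3]
grip_width: 0.0192
finger_force: 97.9
```

```bash
python3 f.py
```

```text
9.3167 tcp in tray -86.4 -32.3 z 0.0121 F tray -3.01 -1.08 -3.27 M [-0.29  0.62 -0.14] yaw 22.18 0.019224318141614637 97.93414235115051
```

>>> carry_out --pt "-0.002 0 0 0 0 0 255" --pt "-0.002 0 0 0 0 0 255" --pt "0 0 0 0 0 0 255" --pt "0 0 0 0 0 0 255"

```text
t: 9.65
tool_pos: [0.5149, 0.3302, 0.0118]
orientation: [-0.192, 0.981, -0.001, -0.002]
wrist_force: [-5.4, -1.9, -1.1]
grip_width: 0.0191
finger_force: 98.0
```

```bash
python3 f.py
```

```text
9.65 tcp in tray -84.6 -32.3 z 0.0118 F tray -5.76 0.25 -1.14 M [-0.42  1.19 -0.17] yaw 22.19 0.019144344154402235 98.02995800971985
```

>>> carry_out --pt "-0.002 0 0 0 0 0 255" --pt "-0.002 0 0 0 0 0 255" --pt "0 0 0 0 0 0 255" --pt "0 0 0 0 0 0 255"

```text
t: 9.98
tool_pos: [0.5164, 0.3308, 0.0113]
orientation: [-0.193, 0.981, -0.002, -0.004]
wrist_force: [-8.4, -2.4, 0.4]
grip_width: 0.0194
finger_force: 98.2
```

```bash
python3 f.py
```

```text
9.9833 tcp in tray -83.0 -32.2 z 0.0113 F tray -8.69 0.94 0.42 M [-0.53  1.75 -0.2 ] yaw 22.2 0.019398123330367986 98.15416216850281
```

>>> carry_out --pt "-0.002 0 0 0 0 0 255" --pt "-0.002 0 0 0 0 0 255" --pt "0 0 0 0 0 0 255" --pt "0 0 0 0 0 0 255" --pt "0 0 0 0 0 0 255"

```text
t: 10.4
tool_pos: [0.5177, 0.3314, 0.0109]
orientation: [-0.193, 0.981, -0.002, -0.007]
wrist_force: [-11.7, -3.2, 1.0]
grip_width: 0.0192
finger_force: 98.2
```

```bash
python3 f.py;python3 - <<'E'
from m import *
t=grab_frame("top")[:,:,::-1];s=grab_frame("side")[:,:,::-1]
a=cv2.resize(t[145:220,190:290],(400,300),interpolation=cv2.INTER_CUBIC);b=cv2.resize(s[210:285,240:340],(400,300),interpolation=cv2.INTER_CUBIC)
cv2.imwrite("pics/t8z.png",cv2.resize(np.hstack([a,b]),(800,300)))
E
```

```text
10.4 tcp in tray -81.6 -32.2 z 0.0109 F tray -12.01 1.43 0.97 M [-0.7   2.29 -0.23] yaw 22.21 0.019188130900197643 98.20563197135925
```

View pics/t8z.png

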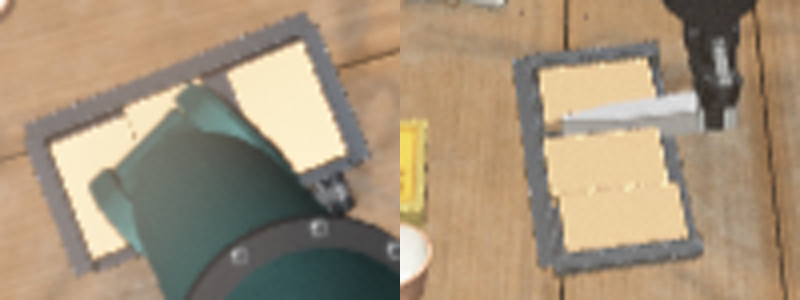

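The wedge is in the right joint, with its nose at about (565,122) in the side crop. The joint between tile_1 and tile_2 is closed, and the push is 12 N. I'll check the row's outer width numerically: tight would be 200 mm, and it started at about 195.

```bash
python3 - <<'E'
from m import *
im=grab_frame("top")[:,:,::-1].copy();sd=grab_frame("side")[:,:,::-1].copy();cv2.imwrite("pics/t9.png",im);cv2.imwrite("pics/s9.png",sd)
CS=get_calibration("side")
g=np.arange(-.125,.125,.0005)
def cross(I,cal,x,th,z=.018):
    px=np.array([[proj("",[*(o+ex*xx+ey*y),z],cal) for y in g] for xx in (x-.003,x,x+.003)]).astype(np.float32)
    p=cv2.remap(I[:,:,2].astype(np.float32),px[...,0],px[...,1],cv2.INTER_LINEAR).mean(0)
    k=np.where((p[1:]>th)!=(p[:-1]>th))[0];return [float(round(1000*(g[j]+.0005*(th-p[j])/(p[j+1]-p[j])),1)) for j in k]
for x in (.0,.02,.03,.037):
    print(x,"top before",cross(cv2.imread("pics/t4.png"),C,x,165),"now",cross(im,C,x,165))
for x in (-.03,-.015,0,.015,.03):
    print(x,"side before",cross(cv2.imread("pics/side0.png"),CS,x,165),"now",cross(sd,CS,x,165))
E
```

```text
0.0 top before [-120.6, -100.3, -37.8, -32.8, 31.2, 33.1, 97.0, 112.8] now [-120.7, -102.4, -47.2, 80.7, 99.0, 113.6]
0.02 top before [-100.5, -37.4, -33.4, 31.7, 32.8, 96.9, 112.7] now [-102.6, -40.8, 39.2, 98.4, 113.4]
0.03 top before [-117.1, -100.6, -37.4, -33.3, 31.8, 32.6, 96.7, 112.7] now [-117.1, -103.2, -40.5, 16.2, 98.3, 113.5]
0.037 top before [-116.9, -100.1, -37.4, -33.8, 31.3, 33.0, 96.8, 112.9] now [-117.0, -102.7, -40.5, 0.4, 98.0, 113.5]
-0.03 side before [-100.3, 95.3, 118.7] now [-103.6, -33.6, -31.6, 95.3, 118.6]
-0.015 side before [-124.6, -101.7, 94.8, 118.1] now [-124.8, -102.8, -31.8, -27.1, 94.8, 118.0]
0 side before [-100.4, 95.5, 117.3] now [-103.5, -34.2, -32.1, 95.2, 117.3]
0.015 side before [-101.6, 95.1, 117.4] now [-103.1, -36.7, -35.4, 95.2, 117.5]
0.03 side before [-100.4, 94.6, 117.6] now [-104.4, 94.6, 117.7]
```

```bash
python3 - <<'E'
from m import *
A=cv2.imread("pics/t4.png")[:,:,2].astype(np.float32);B=cv2.imread("pics/t9.png")[:,:,2].astype(np.float32)
g=np.arange(.085,.118,.0005);g3=np.arange(-.12,-.085,.0005);gj=np.arange(.025,.055,.0005)
def c(I,x,g,th=165,s=1):
    p=prof([x-.003,x,x+.003],g,.018,I).mean(0);k=np.where((p[1:]>th)!=(p[:-1]>th))[0]
    k=k[0] if s>0 else k[-1];return round(float(1000*(g[k]+.0005*(th-p[k])/(p[k+1]-p[k]))),1)
for x in np.arange(-.04,.041,.01):
    pa,pb=[prof([x-.003,x,x+.003],gj,.018,I).mean(0) for I in(A,B)]
    print(round(x,2),"t1 left",c(A,x,g),c(B,x,g),"t3 right",c(A,x,g3,165,-1),c(B,x,g3,165,-1),"joint12 min before/now",pa.min().round(),pb.min().round(),"at",(1000*gj[pb.argmin()]).round(1))
# dark inner strip min brightness between tile1 and left lip
for x in (-.02,0,.02):
    for I in (A,B):print(x,prof([x],np.arange(.094,.112,.0015),.018,I)[0].round().astype(int).tolist())
S=cv2.imread("pics/s9.png")[:,:,2].astype(np.float32);S0=cv2.imread("pics/side0.png")[:,:,2].astype(np.float32);C.update(get_calibration("side"))
for x in (-.03,0,.03):
  for y0 in (.025,-.112):
    for I in(S0,S):print("side",x,y0,prof([x-.003,x,x+.003],np.arange(y0,y0+.024,.002),.018,I).mean(0).round().astype(int).tolist())
E
python3 f.py
```

```text
-0.04 t1 left 96.9 99.2 t3 right -100.5 -101.7 joint12 min before/now 148.0 95.0 at 25.0
-0.03 t1 left 97.1 99.4 t3 right -100.1 -102.3 joint12 min before/now 153.0 99.0 at 25.0
-0.02 t1 left 97.3 99.1 t3 right -100.4 -102.5 joint12 min before/now 156.0 103.0 at 25.0
-0.01 t1 left 97.2 99.2 t3 right -100.5 -102.8 joint12 min before/now 157.0 107.0 at 25.0
0.0 t1 left 97.0 99.0 t3 right -100.3 -102.4 joint12 min before/now 161.0 109.0 at 25.5
0.01 t1 left 97.2 98.7 t3 right -100.5 -102.6 joint12 min before/now 164.0 112.0 at 25.0
0.02 t1 left 96.9 98.4 t3 right -100.5 -102.6 joint12 min before/now 164.0 120.0 at 25.0
0.03 t1 left 96.7 98.3 t3 right -100.6 -103.2 joint12 min before/now 165.0 219.0 at 25.0
0.04 t1 left 96.8 98.1 t3 right -100.0 -102.9 joint12 min before/now 161.0 240.0 at 37.5
-0.02 [247, 218, 173, 153, 148, 149, 152, 154, 154, 153, 154, 156, 161]
-0.02 [249, 239, 216, 185, 154, 142, 143, 144, 144, 143, 143, 145, 152]
0 [229, 198, 167, 144, 140, 146, 150, 152, 153, 153, 153, 154, 159]
0 [249, 246, 216, 174, 149, 140, 139, 141, 142, 142, 143, 145, 151]
0.02 [246, 209, 16
[... 505 characters left out ...]
 234, 234, 235]
side 0 0.025 [235, 235, 235, 234, 234, 234, 234, 234, 235, 236, 235, 235]
side 0 -0.112 [111, 106, 101, 98, 107, 139, 171, 198, 224, 235, 235, 235, 235]
side 0 -0.112 [107, 105, 117, 134, 157, 189, 220, 229, 233, 234, 234, 234, 234]
side 0.03 0.025 [226, 212, 188, 179, 193, 209, 226, 237, 235, 234, 235, 235]
side 0.03 0.025 [235, 235, 235, 235, 233, 232, 232, 232, 233, 235, 235, 235]
side 0.03 -0.112 [109, 105, 100, 96, 107, 139, 172, 199, 225, 234, 234, 235, 235]
side 0.03 -0.112 [109, 106, 122, 145, 172, 202, 230, 234, 234, 234, 234, 234, 234]
10.6 tcp in tray -81.6 -32.3 z 0.0109 F tray -12.01 0.77 2.31 M [-0.67  2.28 -0.19] yaw 22.21 0.019539917218283756 98.20571422576904
```

```bash
python3 - <<'E'
from m import *
def fit(I,z,rng,xs,sgn):
    r=[]
    for x in xs:
        p=prof([x-.002,x,x+.002],rng,z,I).mean(0);lo,hi=p.min(),p.max();th=(lo+hi)/2
        k=np.where((p[1:]>th)!=(p[:-1]>th))[0]
        if len(k)==0: continue
        k=k[-1] if sgn>0 else k[0]
        r.append((x,rng[k]+.0005*(th-p[k])/(p[k+1]-p[k])))
    r=np.array(r);f=np.polyfit(r[:,0],r[:,1],1);q=abs(np.polyval(f,r[:,0])-r[:,1])<.0015;f=np.polyfit(r[q,0],r[q,1],1)
    return "y0 %.1f mm, dyaw %.2f deg, n %d"%(f[1]*1000,np.degrees(np.arctan(f[0])),q.sum())
xs=np.arange(-.045,.05,.003)
im=cv2.imread("pics/t4.png");sat=cv2.cvtColor(im,cv2.COLOR_BGR2HSV)[:,:,1].astype(np.float32)
print("left lip",fit(sat,.022,np.arange(.104,.125,.0005),xs,1));print("right lip",fit(sat,.022,np.arange(-.13,-.106,.0005),xs,-1))
for n in("t4","t9"):
    I=cv2.imread(f"pics/{n}.png")[:,:,2].astype(np.float32)
    print(n,"t1",fit(I,.018,np.arange(.085,.106,.0005),xs[4:-4],1),"t3",fit(I,.018,np.arange(-.11,-.085,.0005),xs[4:-4],-1))
# back wall line: along-x edge of back lip (roles swapped)
ims=cv2.imread("pics/side0.png");sat=cv2.cvtColor(ims,cv2.COLOR_BGR2HSV)[:,:,1].astype(np.float32);C.update(get_calibration("side"))
print("side left lip",fit(sat,.022,np.arange(.104,.13,.0005),xs,1),"side right",fit(sat,.022,np.arange(-.13,-.106,.0005),xs,-1))
for n in("side0","s9"):
    I=cv2.imread(f"pics/{n}.png")[:,:,2].astype(np.float32)
    print(n,"t1",fit(I,.018,np.arange(.085,.106,.0005),xs[4:-4],1),"t3",fit(I,.018,np.arange(-.11,-.085,.0005),xs[4:-4],-1))
E
```

```text
left lip y0 112.8 mm, dyaw -0.29 deg, n 32
right lip y0 -116.8 mm, dyaw 0.55 deg, n 32
t4 t1 y0 95.9 mm, dyaw -0.18 deg, n 24 t3 y0 -99.7 mm, dyaw 0.00 deg, n 24
t9 t1 y0 97.8 mm, dyaw -0.89 deg, n 24 t3 y0 -101.9 mm, dyaw -0.38 deg, n 24
side left lip y0 116.8 mm, dyaw -0.10 deg, n 32 side right y0 -117.4 mm, dyaw -0.57 deg, n 32
side0 t1 y0 94.4 mm, dyaw -0.48 deg, n 24 t3 y0 -100.7 mm, dyaw 0.10 deg, n 24
s9 t1 y0 94.4 mm, dyaw -0.48 deg, n 24 t3 y0 -103.0 mm, dyaw -0.45 deg, n 24
```

```bash
cat > y.py <<'E'
from m import *
def fx(I,rng,ys):
    r=[]
    for y in ys:
        p=prof(rng,[y-.002,y,y+.002],.018,I).mean(1);lo,hi=p.min(),p.max();th=175
        k=np.where((p[1:]>th)!=(p[:-1]>th))[0]
        if len(k):k=k[np.argmin(abs(rng[k]-np.sign(rng.mean())*.045))];r.append((y,rng[k]+.0005*(th-p[k])/(p[k+1]-p[k])))
    r=np.array(r)
    if len(r)<5:return "-"
    f=np.polyfit(r[:,0],r[:,1],1);q=abs(np.polyval(f,r[:,0])-r[:,1])<.0015;f=np.polyfit(r[q,0],r[q,1],1)
    return "x %.1f yaw %.2f n%d"%(1000*np.polyval(f,ys.mean()),-np.degrees(np.arctan(f[0])),q.sum())
def run(n,cam):
    C.update(get_calibration(cam));I=cv2.imread(f"pics/{n}.png")[:,:,2].astype(np.float32)
    for lab,rng in (("front",np.arange(-.062,-.03,.0005)),("back",np.arange(.03,.062,.0005))):
        print(n,lab,*["| t%d "%(i+1)+fx(I,rng,np.arange(y-.02,y+.0201,.002)) for i,y in enumerate((.068,.006,-.07))])
E
python3 -c "
from y import *
run('side0','side');run('s9','side');run('t4','top');run('t9','top')"
```

```text
side0 front | t1 x -43.4 yaw -0.17 n21 | t2 x -42.8 yaw -1.01 n21 | t3 x -43.7 yaw 0.63 n21
side0 back | t1 x 46.2 yaw -0.09 n21 | t2 x 46.6 yaw -0.35 n21 | t3 x 45.8 yaw -0.09 n21
s9 front | t1 x -43.1 yaw -0.77 n21 | t2 x -37.9 yaw -1.30 n21 | t3 x -42.4 yaw 0.50 n18
s9 back | t1 x 46.5 yaw -0.70 n21 | t2 x 51.6 yaw -0.35 n21 | t3 x 47.2 yaw 0.24 n21
t4 front | t1 x -45.5 yaw 0.30 n21 | t2 x -44.4 yaw 0.03 n21 | t3 x -45.0 yaw 0.47 n21
t4 back | t1 x 47.3 yaw 0.22 n21 | t2 x 48.0 yaw -0.02 n21 | t3 x 46.6 yaw -0.33 n21
t9 front | t1 x -46.3 yaw -6.52 n3 | t2 - | t3 x -42.9 yaw -3.34 n11
t9 back | t1 x 47.2 yaw -0.76 n21 | t2 x 50.6 yaw -10.31 n10 | t3 x 47.7 yaw -0.60 n21
```

```bash
python3 - <<'E'
from y import *
def bl(n,cam,z,rng,xs=np.arange(-.095,.096,.004)):
    C.update(get_calibration(cam));im=cv2.imread(f"pics/{n}.png")
    I=cv2.cvtColor(im,cv2.COLOR_BGR2HSV)[:,:,1].astype(np.float32);r=[]
    for y in xs:
        p=prof(rng,[y-.002,y,y+.002],z,I).mean(1);th=(p.min()+p.max())/2
        k=np.where((p[1:]>th)!=(p[:-1]>th))[0][-1];r.append((y,rng[k]+.0005*(th-p[k])/(p[k+1]-p[k])))
    r=np.array(r);f=np.polyfit(r[:,0],r[:,1],1)
    for _ in range(3):
        q=abs(np.polyval(f,r[:,0])-r[:,1])<.002;f=np.polyfit(r[q,0],r[q,1],1)
    print(n,"back lip x %.1f dyaw %.2f n%d"%(f[1]*1000,-np.degrees(np.arctan(f[0])),q.sum()))
bl("t4","top",.022,np.arange(.055,.08,.0005));bl("side0","side",.022,np.arange(.055,.08,.0005));bl("s9","side",.022,np.arange(.055,.08,.0005))
import pickle
C.update(pickle.load(open("w1.pkl","rb")))
im=cv2.imread("pics/w1.png");I=cv2.cvtColor(im,cv2.COLOR_BGR2HSV)[:,:,1].astype(np.float32)
for lab,rng,ys in (("back outer",np.arange(.054,.075,.0005),np.arange(-.095,.096,.004)),("bed front",np.arange(-.07,-.047,.0005),np.arange(-.095,.096,.004))):
    r=[]
    for y in ys:
        p=prof(rng,[y],.022 if lab[1]=='a' else .004,I)[:,0];d=np.gradient(cv2.GaussianBlur(p.reshape(-1,1),(1,7),1.5).ravel());k=np.argmax(abs(d));r.append((y,rng[k]))
    r=np.array(r);f=np.polyfit(r[:,0],r[:,1],1)
    for _ in range(3):
        q=abs(np.polyval(f,r[:,0])-r[:,1])<.002;f=np.polyfit(r[q,0],r[q,1],1)
    print("wrist",lab,"x %.1f dyaw %.2f n%d"%(f[1]*1000,-np.degrees(np.arctan(f[0])),q.sum()))
E
```

```text
t4 back lip x 66.2 dyaw -0.35 n48
side0 back lip x 66.8 dyaw -0.31 n48
s9 back lip x 66.8 dyaw -0.29 n48
wrist back outer x 65.3 dyaw -0.17 n48
wrist bed front x -52.8 dyaw -0.28 n48
```

The tray yaw is about 21.9°, and tile_1 is cocked by about 0.4–0.5°. I'll yaw the wedge slightly so its left face bears square, and push a little further.

>>> carry_out --pt "0 -0.0004 0 0 0 -0.5 255" --pt "-0.001 -0.0004 0 0 0 -0.5 255" --pt "-0.001 0 0 0 0 0 255" --pt "0 0 0 0 0 0 255" --pt "0 0 0 0 0 0 255"

```text
t: 11.02
tool_pos: [0.5184, 0.3311, 0.0109]
orientation: [-0.2, 0.98, -0.003, -0.008]
wrist_force: [-13.9, -3.1, 3.4]
grip_width: 0.0196
finger_force: 98.7
```

```bash
python3 f.py; cat > k.py <<'E'
from y import *
import sys
t=sys.argv[1]
cv2.imwrite(f"pics/t{t}.png",grab_frame("top")[:,:,::-1]);cv2.imwrite(f"pics/s{t}.png",grab_frame("side")[:,:,::-1])
run("s"+t,"side");run("t"+t,"top")
I=cv2.imread(f"pics/t{t}.png")[:,:,2].astype(np.float32);g=np.arange(.085,.118,.0005);g3=np.arange(-.12,-.085,.0005)
def c(x,g,s,th=165):
    p=prof([x-.003,x,x+.003],g,.018,I).mean(0);k=np.where((p[1:]>th)!=(p[:-1]>th))[0];k=k[0] if s>0 else k[-1];return round(float(1000*(g[k]+.0005*(th-p[k])/(p[k+1]-p[k]))),1)
print([(c(x,g,1),c(x,g3,-1)) for x in np.arange(-.03,.041,.01)])
E
python3 k.py 10
```

```text
11.0167 tcp in tray -81.0 -32.8 z 0.0109 F tray -14.03 2.42 3.4 M [-0.68  2.7  -0.52] yaw 23.12 0.019596870886891236 98.66771221160889
s10 front | t1 x -43.0 yaw -0.94 n21 | t2 x -37.7 yaw -0.89 n21 | t3 x -41.8 yaw 2.05 n18
s10 back | t1 x 46.7 yaw -0.24 n21 | t2 x 51.8 yaw -0.25 n21 | t3 x 47.8 yaw -0.45 n21
t10 front | t1 x -45.2 yaw -2.47 n4 | t2 - | t3 x -42.4 yaw -2.04 n14
t10 back | t1 x 47.4 yaw -0.23 n21 | t2 x 48.7 yaw -17.36 n5 | t3 x 48.2 yaw -0.41 n21
[(99.4, -102.3), (99.6, -102.5), (99.4, -102.8), (99.4, -102.5), (99.1, -102.6), (99.2, -102.6), (99.0, -103.2), (98.8, -102.9)]
```

```bash
python3 - <<'E'
from m import *
C.update(get_calibration("side"))
im=cv2.imread("pics/s10.png");b=im[:,:,0].astype(np.float32)
for y in (-.036,-.033,-.030,-.027):
    print(y,prof(np.arange(.0,.06,.003),[y],.029,b)[:,0].round().astype(int).tolist())
E
python3 f.py
```

```text
-0.036 [216, 214, 215, 208, 207, 207, 218, 207, 179, 176, 188, 179, 156, 152, 156, 162, 143, 98, 121, 111]
-0.033 [216, 216, 215, 214, 214, 213, 217, 209, 195, 194, 204, 191, 148, 139, 147, 157, 151, 105, 126, 111]
-0.03 [209, 208, 208, 207, 206, 205, 200, 195, 190, 185, 182, 171, 134, 116, 131, 145, 150, 108, 126, 117]
-0.027 [196, 193, 190, 184, 179, 174, 170, 164, 163, 162, 160, 159, 135, 110, 116, 117, 126, 105, 121, 122]
11.1167 tcp in tray -81.0 -32.8 z 0.0108 F tray -15.22 0.46 3.89 M [-0.68  2.68 -0.56] yaw 23.12 0.019213029829353825 98.66258382797241
```

>>> carry_out --pt "-0.0005 -0.0004 0 0 0 -0.5 255" --pt "0 0.0004 0 0 0 0.5 255" --pt "-0.0005 0.0004 0 0 0 0.5 255" --pt "0 -0.0004 0 0 0 -0.5 255" --pt "0 0 0 0 0 0 255" --pt "0 0 0 0 0 0 255"

```text
t: 11.62
tool_pos: [0.5189, 0.3312, 0.0108]
orientation: [-0.201, 0.98, -0.003, -0.009]
wrist_force: [-13.9, -3.9, 3.5]
grip_width: 0.0191
finger_force: 98.7
```

```bash
python3 f.py; python3 k.py 11;python3 f.py
```

```text
11.6167 tcp in tray -80.5 -32.8 z 0.0108 F tray -14.38 1.67 3.46 M [-0.81  2.82 -0.5 ] yaw 23.14 0.019129266516501996 98.65841031074524
s11 front | t1 x -42.9 yaw -1.24 n21 | t2 x -37.6 yaw -0.86 n21 | t3 x -41.0 yaw 0.02 n17
s11 back | t1 x 46.7 yaw -0.13 n21 | t2 x 51.8 yaw -0.20 n21 | t3 x 48.2 yaw -0.66 n21
t11 front | t1 x -44.9 yaw -1.81 n4 | t2 - | t3 x -41.7 yaw -2.73 n14
t11 back | t1 x 47.4 yaw -0.31 n21 | t2 x 52.3 yaw -2.40 n4 | t3 x 48.6 yaw -0.48 n21
[(99.4, -102.3), (99.5, -102.5), (99.4, -102.8), (99.4, -102.4), (99.3, -102.6), (99.3, -102.6), (99.1, -103.2), (98.8, -102.9)]
11.7167 tcp in tray -80.5 -32.8 z 0.0108 F tray -14.37 1.96 3.91 M [-0.69  2.78 -0.49] yaw 23.14 0.019435587372701447 98.65720868110657
```

```bash
python3 -c "
from bench import *
print(job_done())"
```

```text
the job is handed in; nothing more can be done
None
```

I handed the job in with the wedge still gripped and pushed into the right-hand joint at about 14 N. By the camera measurements the row is tight and the tiles square to the tray. The nose is about 75 mm past the tile fronts, at the low end of the firm range, and I did not check separately that the tiles lie flat.

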